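# Lock the soldering frame's hold-down bar with its T-key

### The arm

A 7-joint arm with a two-finger parallel gripper is mounted at the origin on the work surface. World frame = base frame: x ahead of the robot, y to its left, z up, the work surface at z = 0. Lengths are in mm, angles in degrees, forces in N, time in s.
With the tool pointing down it reaches from about 400 to 875 mm from the base axis. Payload 6.5 kg.
Tool frame: the origin (TCP) lies on the centre line of the jaws, within the pads' length; the fingertips stand tip_reach ahead of it and the grasp point (between the pads) lies 2 mm behind it (tip_reach is the distance from the TCP to the fingertips, in mm); x points along the fingers, y is the direction in which the jaws open and shut, and the axes are right-handed (so a half turn about x gives the same grasp; the last joint's range is limited). The gripper opens to 85 mm and grips with 20 to 120 N. Pads are 22 mm wide; open, the fingers measure 114 mm over their backs; the gripper's body (76 mm by 85 mm) begins 54 mm behind the grasp point. The pads swing forward as they close: fully open they stand 13 mm farther back than shut.
Start: joints at [-73.121, 30.733, -0.252, 88.115, 0.149, 61.152, -4.079], TCP at [229.459, 608.144, 248.29] pointing down, gripper open.
Joint ranges: [-154.64, 154.64], [-21.42, 123.67], [-72.66, 72.17], [13.99, 137.28], [-74.86, 254.86], [10.95, 109.41], [-158.01, 158.01]. Speed limits (degrees/s): [136.94, 136.94, 180, 180, 180, 180, 180].

### API

Orientations are given as [roll, pitch, yaw] about the fixed x, y, z axes, in that order (R = Rz(yaw) Ry(pitch) Rx(roll)).
In Python, from bench import get_obs, get_image, camera_info, hand_in, tip_reach gives the robot as it stands.
- The arm moves only by the tool step_arm, never from a script. Its argument "deltas" is a list of rows, each a list of 2 entries, a list of its own where there are three numbers: the shift along the tool's x, y, z in m, then the turn, a rotation vector about the tool's x, y, z in rad. In form: [[[tx, ty, tz], [ax, ay, az]], ...]. A call has exactly 5 rows; each row shifts and turns the pose as measured when the row begins, along the tool's axes as they then stand; what a row does not reach is not made up. A row lasts 1/10 s, in which the tool goes at most 50 mm and 8.59 degrees, less where a joint would pass 70% of its speed; a pose out of reach is approached as far as the arm can. A call with a gripper value outside its range is refused whole. "jaw" is the finger opening in m, from 0 to 0.0854, set as the call begins (left out, the last holds). The fingers move at their own pace and stop on an object; "force" is the grip in N (left out, the last holds). Time passes only in rows, so rows that do not move let the fingers close, or fill a call up. It gives the time, the measured TCP pose, the force and the opening at its end, in the units of the state.
- get_obs(): the state, without advancing time (a new reading comes with each control period).
- get_image(name): name is "scene" or "top" or "wrist"; returns the picture (420x560x3 uint8, blue, green, red); there is no depth.
- camera_info(name): a dict with "intrinsics" (3x3 intrinsics, pixels), "R" (3x3) and "t" (3): a world point X has camera coordinates R X + t. Camera axes: x right, y down, z forward; pixel columns grow to the right and rows downward; lengths in mm; the calibration is good to about 2 mm. A picture is of the moment at which its call begins: read the wrist's pose just before it. camera_info takes no time and is no camera call; for the wrist camera it gives the pose at the moment of the call.
- hand_in(): hands the job in, once; it reports no verdict.
The state is a dict: "clock": time; "joint_positions": joint angles; "joint_velocities": joint speeds; "joint_torque": joint torques, N m; "tool_pos": TCP position; "tool_rot": TCP orientation; "force": force on the tool from outside, world axes, zero at the start; "wrist_torque": the same for the moment, N m; "opening": finger opening in mm.
Only numpy, scipy, OpenCV 4.12 (cv2) and the standard library are available. Lean on these libraries where they do the work, as an engineer would, in place of code of your own. Each camera call takes 0.05 s, during which the arm holds its last target.

### The job

Lock the hold-down bar of the soldering frame: take the T-key from its rest, feel gently for the slot in the frame's latch plate and pass the T-head through it, press down against the spring and turn a quarter turn either way, then let the key spring up into its locked seat and let go. The latch plate may sit a centimetre or so to either side along the frame's rail, so never force the key against the frame (keep below 20 N), and leave the jar, spool and wooden block where they are.

Things in the scene. Friction and masses are not known exactly. Their poses are not given: they have to be found in the camera images.
- key_grip (a point): centre of the black grip bar (12 mm in its x, 32 in its y, 28 tall) of the steel T-key, 48 mm above the key's underside; z up. Key 62 mm tall, 0.12 kg. From below: T-head 8 (x) x 26 (y) x 6 mm, parallel to the bar; shank d 8; collar d 24, from 18 to 22 mm above the underside; neck d 10; bar.
- rest: key rest, a fixed aluminium block 60 x 60 x 24 mm, origin under its centre. The key hangs upright by its collar in a slot 13 x 32 mm (long along y), its T-head inside, bar parallel to the slot. Lift the key straight up 25 mm or more to clear it.
- frame: orange soldering frame with green circuit boards under aluminium bars, fixed to the bench, 270 x 310 mm, under 50 mm tall, origin under its centre. Its latch pocket holds a steel latch plate 62 (x) x 48 (y) mm, top 48 mm above the bench, with a central through slot 11 (x) x 32 (y) mm.
- pocket (a point): fixed point: centre of the frame's latch pocket (grey, 104 x 60 mm), at the height of the latch plate's top; axes as the frame's, z up. The plate's slot is centred here in y, in x it lies anywhere up to 12 mm to either side (not reported: see or feel it; 12 N of friction holds it). Pressed, the plate gives up to 4 mm, 3 N plus 2.5 N per mm.
- plunger (a point): fixed point 8 mm below pocket: height of the top of the sprung plunger in the slot. It yields with 3 N plus 0.6 N per mm, 13 mm at most. The T-head (along y as it enters) can turn once the bar's centre is less than 34 mm above the plate's top; at 30 mm the key's collar meets the plate.
- seat (a point): fixed point 37 mm above pocket: height of the bar's centre when locked. Plate 5 mm thick, with ribs 3 mm deeper beside the slot, leaving a groove 13 mm wide along x below it; the turned head springs up into this groove, the bar's long way along x. Sideways it is off as the slot is.
- spool: bystander: grey spool, d 56 x 42 mm, origin under its centre
- jar: bystander: amber jar, d 48 x 60 mm, origin under its centre
- block: bystander: wooden block 50 x 90 x 28 mm, origin under its centre
There are look-alikes about, which are no part of the job. Leave any pink or purple look-alike of the part that bears key_grip alone.

How it is judged:
By the outcome, as a careful person would: the job done as asked, in the order asked, and still so for the second after the job is handed in, with the robot touching nothing.
It also fails if it takes over 72 s, if anything falls off the work surface, if the arm or the gripper's body presses on something with over 40 N, if the wrist force passes 120 N, or if a joint passes its speed limit or range.

## Working session

There is one attempt and no reset: what is moved stays moved. The work goes in short steps, Python scripts to look and compute and a tool call to move; the robot and the scene stay as the last step left them, time stands still between calls to the robot, and variables do not carry over. Pictures are saved under pics/ and viewed, and the job is handed in when it is done.

Besides the shell and the picture viewer there is one more tool, called after ">>>" in YAML: its name, and indented under it one key for each argument. step_arm: Moves the arm, as the interface text tells. Its arguments: {"type":"object","properties":{"deltas":{"type":"array"},"jaw":{"type":"number"},"force":{"type":"number"}},"required":["deltas"]}

```bash
ls; mkdir -p pics; python3 - <<'E'
from bench import *
import cv2,json
print(get_obs(), tip_reach)
for n in ["scene","top","wrist"]:
    c=camera_info(n);print(n,c)
    cv2.imwrite(f"pics/{n}0.png",get_image(n))
E
```

```text
pics
{'clock': 0.0, 'joint_positions': array([-73.12134263,  30.77952276,  -0.25545189,  88.16871657,
         0.14916105,  61.15251891,  -4.08080585]), 'joint_velocities': array([-0.04051113, -0.01382293, -0.00802868,  0.04121413, -0.02794252,
       -0.07987181, -0.0932666 ]), 'joint_torque': array([-1.09941095e-04, -5.83417618e+01,  1.04849596e+00, -2.59099942e+01,
        1.23234669e-02,  9.53645358e-03, -6.37060239e-06]), 'tool_pos': array([229.25287146, 607.59721007, 247.40345544]), 'tool_rot': array([ -86.03256386,   89.89957441, -106.70036067]), 'force': array([0.48155274, 0.00426734, 0.37508943]), 'wrist_torque': array([-0.00847387, -0.01882293, -0.00523389]), 'opening': 85.55332893685421} 17.0
scene {'intrinsics': array([[524.20110211,   0.        , 271.71547076],
       [  0.        , 524.20110211, 200.48752946],
       [  0.        ,   0.        ,   1.        ]]), 'R': array([[ 0.88051741,  0.47386032,  0.01206167],
       [ 0.27681253, -0.49337807, -0.82459257],
       [-0.38479073,  0.72940693, -0.56559846]]), 't': array([-594.98988186,  -42.09995359, 1126.4590756 ])}
top {'intrinsics': array([[475.25933052,   0.        , 286.90430016],
       [  0.        , 475.25933052, 207.48505361],
       [  0.        ,   0.        ,   1.        ]]), 'R': array([[ 0.01073134, -0.99992971,  0.00504027],
       [-0.99853196, -0.01098369, -0.05304046],
       [ 0.05309209, -0.00446368, -0.99857964]]), 't': array([  99.34878994,  597.80620094, 1117.97144439])}
wrist {'intrinsics': array([[340.69857646,   0.        , 283.92311552],
       [  0.        , 340.69857646, 209.85233522],
       [  0.        ,   0.        ,   1.        ]]), 'R': array([[ 0.35359389,  0.9353976 , -0.00164204],
       [ 0.89322793, -0.33713095,  0.29746695],
       [ 0.27769629, -0.10664921, -0.9547307 ]]), 't': array([-648.44313748,  -38.50840476,  379.81766934])}
```

View pics/scene0.png

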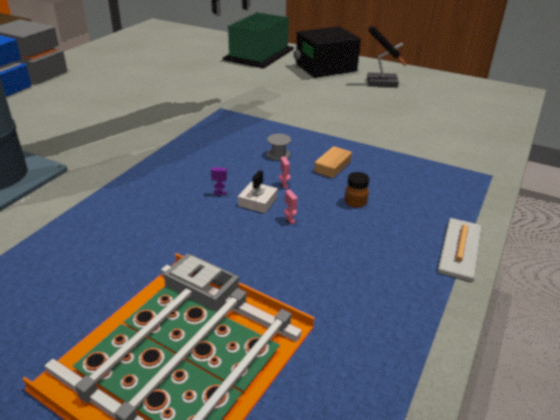

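View pics/top0.png

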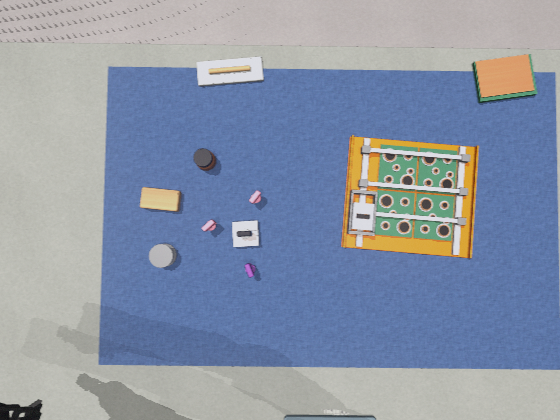

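View pics/wrist0.png

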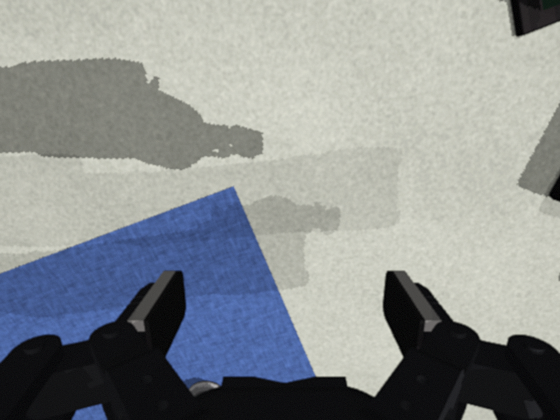

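The wrist view shows only bench. In the top view the rest is the white block at (245,234) with a black bar across it. Pink look-alikes lie at (255,197) and (209,226), and a purple one at (250,270). The frame's pocket is at (363,214). Only the black-barred key in the rest fits the description, so I'll check it in enlarged crops.

```bash
cat > h.py <<'E'
import numpy as np, cv2
from bench import *
def back(c,u,v,z):
    K,R,t=c["intrinsics"],c["R"],c["t"]
    d=R.T@np.linalg.inv(K)@np.array([u,v,1.]); o=-R.T@t
    return o+d*(z-o[2])/d[2]
def proj(c,X):
    p=c["intrinsics"]@(c["R"]@np.array(X,float)+c["t"]); return p[:2]/p[2]
E
python3 - <<'E'
import cv2,numpy as np
t=cv2.imread("pics/top0.png"); s=cv2.imread("pics/scene0.png")
f=lambda im,x,y,w,h,k:cv2.resize(im[y:y+h,x:x+w],None,fx=k,fy=k,interpolation=cv2.INTER_CUBIC)
a=f(t,225,215,40,40,9);b=f(t,340,185,40,55,7)[:360];c=f(s,230,160,80,60,6)[:,:]
c=f(s,235,165,66,60,6)
print(a.shape,b.shape,c.shape)
cv2.imwrite("pics/crop1.png",np.hstack([a,b[:360,:280]])); cv2.imwrite("pics/crop2.png",c)
E
```

```text
(360, 360, 3) (360, 280, 3) (360, 396, 3)
```

View pics/crop1.png

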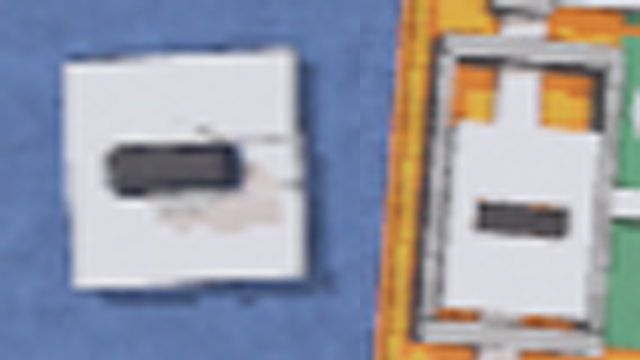

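View pics/crop2.png

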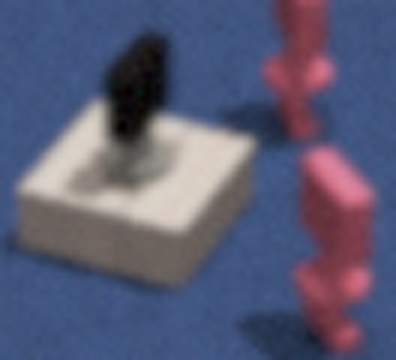

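Confirmed: the black bar with a grey collar stands in the white rest, and the pink ones stand free on the mat. Next I compute positions from the top and scene views.

```bash
python3 - <<'E'
from h import *
from scipy.spatial.transform import Rotation as Ro
np.set_printoptions(precision=1,suppress=True)
c=camera_info("top"); s=camera_info("scene")
g=lambda x,y:(225+x/9-.5,215+y/9-.5)
l=lambda x,y:(340+(x-360)/7-.5,185+y/7-.5)
print("bar top",back(c,*g(173,169),68))
print("bar ends",back(c,*g(107,171),68),back(c,*g(240,167),68))
for p in [(63,63),(295,50),(303,275),(75,288)]: print("rest",back(c,*g(*p),24))
print("slot c",back(c,*l(522,219),48))
for p in [(477,213),(567,222)]: print("slot",back(c,*l(*p),48))
for p in [(455,125),(602,130),(588,322),(440,310)]: print("plate",back(c,*l(*p),48))
for p in [(440,42),(622,50),(600,340),(418,330)]: print("pocket outer",back(c,*l(*p),48))
for n,p in dict(bartop=(235+138/6,165+85/6)).items():
    for z in (40,54,68): print(n,z,back(s,*p,z))
o=get_obs(); R=Ro.from_euler('xyz',o["tool_rot"],degrees=True).as_matrix(); print(R)
w=camera_info("wrist"); print("cam pos",-w["R"].T@w["t"], "in tool",R.T@(-w["R"].T@w["t"]-o["tool_pos"]), "fwd in tool",R.T@w["R"][2])
E
```

```text
bar top [534.3 203.3  68. ]
bar ends [533.6 220.   68. ] [535.  186.5  68. ]
rest [561.7 236.4  24. ]
rest [565.7 175.6  24. ]
rest [506.8 172.7  24. ]
rest [502.8 232.3  24. ]
slot c [577.6 -69.7  48. ]
slot [579.5 -54.8  48. ]
slot [576.8 -84.6  48. ]
plate [608.6 -47.4  48. ]
plate [607.4 -96.1  48. ]
plate [543.8 -91.6  48. ]
plate [547.3 -42.6  48. ]
pocket outer [636.1 -42.3  48. ]
pocket outer [ 634.1 -102.8   48. ]
pocket outer [537.9 -95.6  48. ]
pocket outer [540.6 -35.4  48. ]
bartop 40 [520.6 228.1  40. ]
bartop 54 [531.6 208.7  54. ]
bartop 68 [542.7 189.4  68. ]
[[-0.   0.4  0.9]
 [-0.   0.9 -0.4]
 [-1.  -0.   0. ]]
cam pos [158.2 634.1 373.1] in tool [-125.5   -0.6  -75.8] fwd in tool [ 1.  -0.   0.3]
```

```bash
cat >> h.py <<'E'
from scipy.spatial.transform import Rotation as Ro
np.set_printoptions(precision=2,suppress=True)
def az(o): # azimuth of tool y
    R=Ro.from_euler('xyz',o["tool_rot"],degrees=True).as_matrix(); return np.degrees(np.arctan2(R[1,1],R[0,1]))
def plan(goal,yaw,n):
    """rows (tool axes, m/rad) from measured pose to TCP goal mm, tool pointing straight down with tool y at azimuth yaw"""
    o=get_obs(); p=o["tool_pos"].copy(); R=Ro.from_euler('xyz',o["tool_rot"],degrees=True)
    cy,sy=np.cos(np.radians(yaw)),np.sin(np.radians(yaw))
    G=Ro.from_matrix(np.array([[0,cy,sy],[0,sy,-cy],[-1,0,0]]))
    rv=(R.inv()*G).as_rotvec()/n; d=(np.array(goal)-p)/n
    print("pos",p,"az",az(o),"deltas total",d*n)
    for i in range(n):
        print([ (R.inv().apply(d)/1000).round(4).tolist(), rv.round(4).tolist()],end=",\n"); R=R*Ro.from_rotvec(rv)
def st():
    o=get_obs(); print("t",o["clock"],"pos",o["tool_pos"],"az",az(o),"rot",o["tool_rot"],"F",o["force"],"T",o["wrist_torque"],"open",o["opening"],"j",o["joint_positions"])
E
python3 -c "
from h import *
plan([534,203,185],3.3,15)"
```

```text
pos [229.31 607.74 247.62] az 69.33228810483642 deltas total [ 304.69 -404.74  -62.62]
[[0.0042, -0.0181, 0.0285], [0.0768, 0.0001, 0.0001]],
[[0.0042, -0.0158, 0.0298], [0.0768, 0.0001, 0.0001]],
[[0.0042, -0.0135, 0.031], [0.0768, 0.0001, 0.0001]],
[[0.0042, -0.0111, 0.0319], [0.0768, 0.0001, 0.0001]],
[[0.0042, -0.0086, 0.0327], [0.0768, 0.0001, 0.0001]],
[[0.0042, -0.0061, 0.0332], [0.0768, 0.0001, 0.0001]],
[[0.0042, -0.0035, 0.0336], [0.0768, 0.0001, 0.0001]],
[[0.0042, -0.0009, 0.0338], [0.0768, 0.0001, 0.0001]],
[[0.0042, 0.0017, 0.0337], [0.0768, 0.0001, 0.0001]],
[[0.0042, 0.0043, 0.0335], [0.0768, 0.0001, 0.0001]],
[[0.0042, 0.0068, 0.0331], [0.0768, 0.0001, 0.0001]],
[[0.0042, 0.0093, 0.0325], [0.0768, 0.0001, 0.0001]],
[[0.0042, 0.0118, 0.0316], [0.0768, 0.0001, 0.0001]],
[[0.0042, 0.0142, 0.0306], [0.0768, 0.0001, 0.0001]],
[[0.0042, 0.0165, 0.0295], [0.0768, 0.0001, 0.0001]],
```

>>> step_arm:
  deltas:
    - [[0.004,-0.018,0.0285],[0.077,0,0]]
    - [[0.004,-0.016,0.03],[0.077,0,0]]
    - [[0.004,-0.0135,0.031],[0.077,0,0]]
    - [[0.004,-0.011,0.032],[0.077,0,0]]
    - [[0.004,-0.0085,0.0325],[0.077,0,0]]
  jaw: 0.045

```text
clock: 0.65
tool_pos: [328.0, 472.5, 225.3]
tool_rot: [-146.5, 89.8, 170.6]
force: [-0.1, 0.9, -0.6]
opening: 44.7
```

>>> step_arm:
  deltas:
    - [[0.004,-0.006,0.033],[0.077,0,0]]
    - [[0.004,-0.0035,0.0335],[0.077,0,0]]
    - [[0.004,-0.001,0.034],[0.077,0,0]]
    - [[0.004,0.0015,0.034],[0.077,0,0]]
    - [[0.004,0.0045,0.0335],[0.077,0,0]]

```text
clock: 1.15
tool_pos: [430.8, 329.8, 203.4]
tool_rot: [-112.8, 89.7, -178.7]
force: [0.2, 0.3, 0.7]
opening: 45.4
```

```bash
python3 -c "
from h import *
st()
plan([534,203,185],3.3,5)"
```

```text
t 1.15 pos [430.81 329.76 203.4 ] az 24.11515498663436 rot [-112.84   89.7  -178.73] F [0.17 0.33 0.66] T [ 0.05 -0.03 -0.03] open 45.3541076684371 j [-52.57  23.91  13.39 107.37  -7.31  49.76 -11.42]
pos [430.81 329.76 203.4 ] az 24.11515498663436 deltas total [ 103.19 -126.76  -18.4 ]
[[0.0036, 0.0085, 0.0316], [0.0727, -0.0002, 0.001]],
[[0.0036, 0.0108, 0.0309], [0.0727, -0.0002, 0.001]],
[[0.0036, 0.013, 0.03], [0.0727, -0.0002, 0.001]],
[[0.0036, 0.0151, 0.029], [0.0727, -0.0002, 0.001]],
[[0.0037, 0.0172, 0.0278], [0.0727, -0.0002, 0.001]],
```

>>> step_arm:
  deltas:
    - [[0.0035,0.0085,0.0315],[0.073,0,0]]
    - [[0.0035,0.011,0.031],[0.073,0,0]]
    - [[0.0035,0.013,0.03],[0.073,0,0]]
    - [[0.0035,0.015,0.029],[0.073,0,0]]
    - [[0.0035,0.017,0.028],[0.073,0,0]]

```text
clock: 1.65
tool_pos: [535.8, 195.9, 184.1]
tool_rot: [-87.5, 89.6, -175.2]
force: [0.5, -0.3, -0.9]
opening: 44.7
```

>>> step_arm:
  deltas:
    - [[0,0,0],[0,0,0]]
    - [[0,0,0],[0,0,0]]
    - [[0,0,0],[0,0,0]]
    - [[0,0,0],[0,0,0]]
    - [[0,0,0],[0,0,0]]

```text
clock: 2.15
tool_pos: [536.4, 192.9, 183.2]
tool_rot: [-71.1, 89.6, -159.0]
force: [0.4, -0.6, 0.8]
opening: 45.0
```

```bash
python3 -c "
from h import *
st()
c=camera_info('wrist');im=get_image('wrist')
cv2.imwrite('pics/w1.png',im);np.savez('w1.npz',**c)
p=proj(c,[534,203,68]);print(p)
x,y=int(p[0])-45,int(p[1])-40
print(x,y);cv2.imwrite('pics/w1c.png',cv2.resize(im[y:y+80,x:x+90],None,fx=7,fy=7,interpolation=cv2.INTER_CUBIC))
"
```

```text
t 2.15 pos [536.42 192.95 183.21] az 2.075103810117303 rot [ -71.11   89.55 -159.04] F [ 0.45 -0.57  0.83] T [-0.   -0.01 -0.03] open 45.00620463041164 j [-39.37  28.79  20.05 104.31 -12.55  49.52 -11.26]
[282.43 196.76]
237 156
```

View pics/w1.png

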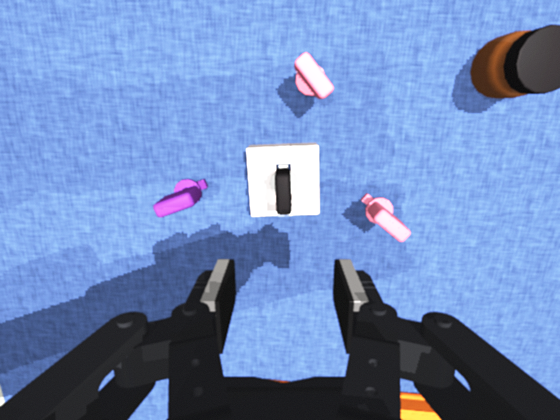

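View pics/w1c.png

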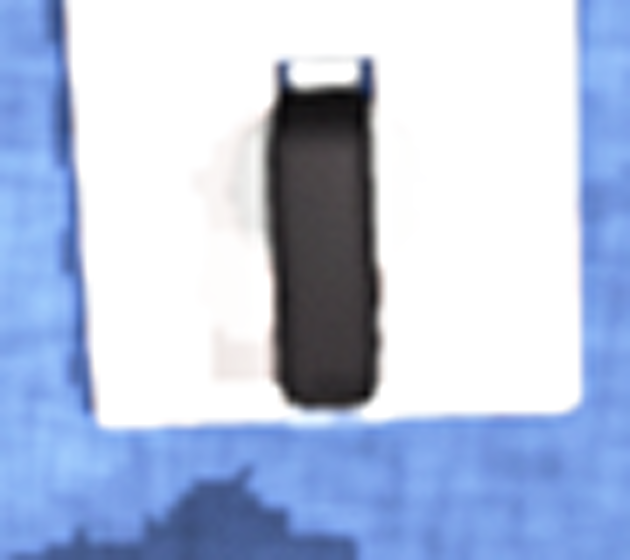

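The wrist view shows the rest at (283,180), with the black bar from about (283,173) to (284,213). The pink keys stand at (315,75) and (387,215), the purple one at (180,195), and the jar at top right. I'll measure the bar's top face.

```bash
python3 -c "
from h import *
c=dict(np.load('w1.npz'))
g=lambda x,y:(237+x/7-.5,156+y/7-.5)
P=[back(c,*g(*p),68) for p in [(275,133),(370,133),(378,403),(280,403)]]
for p in P: print(p)
P=np.array(P);print('c',P.mean(0)); d=P[:2].mean(0)-P[2:].mean(0);print('len',np.linalg.norm(d),'yaw',np.degrees(np.arctan2(-d[0],d[1])))
im=cv2.imread('pics/w1.png')
m=(im.min(2)>200).astype(np.uint8); n,l,s,ct=cv2.connectedComponentsWithStats(m[100:240,220:340]);i=1+s[1:,4].argmax();print(s[i])
pts=np.argwhere(l==i)[:,::-1]+[220,100]
W=np.array([back(c,*p,24)[:2] for p in pts]).astype(np.float32);print(cv2.minAreaRect(W))
"
```

```text
[528.68 219.34  68.  ]
[538.4 219.7  68. ]
[540.42 190.7   68.  ]
[530.03 190.31  68.  ]
c [534.38 205.01  68.  ]
len 29.067869588279382 yaw 3.32659453627226
[  26   44   74   73 4248]
((534.3168334960938, 204.4931640625), (60.71931076049805, 61.86894989013672), 4.133101463317871)
```

```bash
python3 -c "
from h import *
plan([534.4,204.7,100],3.8,5)"
```

```text
pos [536.41 193.09 183.23] az 2.086683136049332 deltas total [ -2.01  11.61 -83.23]
[[0.0166, -0.0002, -0.0024], [-0.006, 0.0005, 0.0015]],
[[0.0166, -0.0002, -0.0024], [-0.006, 0.0005, 0.0015]],
[[0.0166, -0.0002, -0.0024], [-0.006, 0.0005, 0.0015]],
[[0.0166, -0.0002, -0.0024], [-0.006, 0.0005, 0.0015]],
[[0.0166, -0.0002, -0.0024], [-0.006, 0.0005, 0.0015]],
```

>>> step_arm:
  deltas:
    - [[0.0165,-0.0003,-0.0025],[-0.006,0.0005,0.0015]]
    - [[0.0165,-0.0003,-0.0025],[-0.006,0.0005,0.0015]]
    - [[0.0165,-0.0003,-0.0025],[-0.006,0.0005,0.0015]]
    - [[0.0165,-0.0003,-0.0025],[-0.006,0.0005,0.0015]]
    - [[0.0165,-0.0003,-0.0025],[-0.006,0.0005,0.0015]]
  jaw: 0.04

```text
clock: 2.7
tool_pos: [535.0, 210.3, 101.3]
tool_rot: [125.1, 89.5, 39.3]
force: [-0.1, -0.1, -0.1]
opening: 39.9
```

```bash
python3 -c "
from h import *
st()
plan([534.4,204.7,53],3.8,5)"
```

```text
t 2.7 pos [535.04 210.3  101.32] az 4.1945437385853275 rot [125.09  89.54  39.28] F [-0.08 -0.11 -0.08] T [0.02 0.03 0.04] open 39.90270923787949 j [-38.3   35.62  16.66 106.59 -15.4   39.51  -8.51]
pos [535.04 210.3  101.32] az 4.1945437385853275 deltas total [ -0.64  -5.6  -48.32]
[[0.0097, -0.0003, 0.0012], [0.0014, -0.0009, -0.0013]],
[[0.0097, -0.0003, 0.0011], [0.0014, -0.0009, -0.0013]],
[[0.0097, -0.0002, 0.0011], [0.0014, -0.0009, -0.0013]],
[[0.0097, -0.0002, 0.0011], [0.0014, -0.0009, -0.0013]],
[[0.0097, -0.0002, 0.0011], [0.0014, -0.0009, -0.0013]],
```

>>> step_arm:
  deltas:
    - [[0.0115,-0.0003,0.0012],[0.0014,-0.001,-0.0013]]
    - [[0.0115,-0.0003,0.0012],[0.0014,-0.001,-0.0013]]
    - [[0.0115,-0.0003,0.0012],[0.0014,-0.001,-0.0013]]
    - [[0.009,-0.0002,0.0011],[0.0014,-0.001,-0.0013]]
    - [[0.003,0,0],[0,0,0]]

```text
clock: 3.2
tool_pos: [533.2, 206.6, 50.8]
tool_rot: [-112.9, 89.9, 161.1]
force: [-0.1, -0.2, -0.5]
opening: 40.2
```

```bash
python3 -c "
from h import *
st()
plan([534.4,204.7,52.5],3.8,5)"
```

```text
t 3.2 pos [533.17 206.58  50.82] az 3.993376233144502 rot [-112.88   89.95  161.12] F [-0.07 -0.23 -0.51] T [-0.01  0.02 -0.  ] open 40.22388133381782 j [-36.73  40.33  14.86 107.19 -17.03  34.67  -7.16]
pos [533.17 206.58  50.82] az 3.993376233144502 deltas total [ 1.23 -1.88  1.68]
[[-0.0003, 0.0002, 0.0004], [0.0007, -0.0001, 0.0002]],
[[-0.0003, 0.0002, 0.0004], [0.0007, -0.0001, 0.0002]],
[[-0.0003, 0.0002, 0.0004], [0.0007, -0.0001, 0.0002]],
[[-0.0003, 0.0002, 0.0004], [0.0007, -0.0001, 0.0002]],
[[-0.0003, 0.0002, 0.0004], [0.0007, -0.0001, 0.0002]],
```

>>> step_arm:
  deltas:
    - [[-0.0005,0.0005,0.0006],[0,0,0]]
    - [[-0.0005,0.0005,0.0006],[0,0,0]]
    - [[-0.0005,0.0003,0.0005],[0,0,0]]
    - [[-0.0003,0,0.0002],[0,0,0]]
    - [[0,0,0],[0,0,0]]

```text
clock: 3.7
tool_pos: [536.0, 204.6, 53.9]
tool_rot: [128.3, 89.9, 42.2]
force: [-0.8, -0.6, 0.1]
opening: 39.9
```

```bash
python3 -c "
from h import *
st()
c=camera_info('wrist');cv2.imwrite('pics/w2.png',get_image('wrist'))
"
```

```text
t 3.7 pos [535.95 204.63  53.86] az 3.954674664733102 rot [128.29  89.91  42.25] F [-0.81 -0.62  0.14] T [0.02 0.02 0.  ] open 39.86171388484928 j [-36.51  40.11  14.97 107.   -16.94  34.95  -6.99]
```

View pics/w2.png

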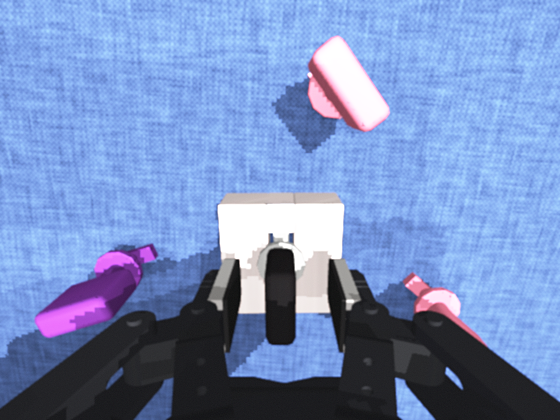

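The bar at (281,295) stands between the open fingers, and the look-alikes are well clear. I'll centre slightly and close.

>>> step_arm:
  deltas:
    - [[0.001,-0.001,0],[0,0,0]]
    - [[0.0003,-0.0004,0],[0,0,0]]
    - [[0,0,0],[0,0,0]]
    - [[0,0,0],[0,0,0]]
    - [[0,0,0],[0,0,0]]
  jaw: 0.018
  force: 60

```text
clock: 4.25
tool_pos: [534.4, 204.8, 52.6]
tool_rot: [130.8, 89.9, 44.8]
force: [-0.7, -0.2, 1.2]
opening: 17.9
```

>>> step_arm:
  deltas:
    - [[0,0,0],[0,0,0]]
    - [[0,0,0],[0,0,0]]
    - [[0,0,0],[0,0,0]]
    - [[0,0,0],[0,0,0]]
    - [[0,0,0],[0,0,0]]
  jaw: 0.0
  force: 60

```text
clock: 4.75
tool_pos: [534.4, 204.8, 52.7]
tool_rot: [132.0, 89.9, 45.9]
force: [0.3, -0.2, 0.8]
opening: 11.2
```

```bash
python3 -c "
from h import *
st()
"
```

```text
t 4.75 pos [534.4  204.78  52.74] az 3.966747680453159 rot [131.98  89.89  45.95] F [ 0.29 -0.23  0.81] T [0.04 0.08 0.  ] open 11.207418130926404 j [-36.55  40.12  14.9  107.23 -17.    34.7   -6.99]
```

>>> step_arm:
  deltas:
    - [[-0.003,0,0],[0,0,0]]
    - [[-0.007,0,0],[0,0,0]]
    - [[-0.01,0,0],[0,0,0]]
    - [[-0.012,0,0],[0,0,0]]
    - [[-0.012,0,0],[0,0,0]]

```text
clock: 5.25
tool_pos: [533.1, 204.1, 98.7]
tool_rot: [-93.7, 89.9, -179.7]
force: [0.1, 1.0, -1.6]
opening: 11.0
```

>>> step_arm:
  deltas:
    - [[-0.015,0,0],[0,0,0]]
    - [[-0.015,0,0],[0,0,0]]
    - [[-0.015,0,0],[0,0,0]]
    - [[-0.008,0,0],[0,0,0]]
    - [[0,0,0],[0,0,0]]

```text
clock: 5.75
tool_pos: [535.0, 204.7, 160.4]
tool_rot: [121.4, 89.7, 35.3]
force: [0.5, -0.3, -0.8]
opening: 11.0
```

```bash
python3 -c "
from h import *
st()
c=camera_info('wrist');cv2.imwrite('pics/w3.png',get_image('wrist'))
plan([578,-70,150],-4.2,10)
"
```

```text
t 5.75 pos [535.01 204.74 160.36] az 3.937655668746266 rot [121.39  89.67  35.33] F [ 0.49 -0.26 -0.76] T [-0.08  0.    0.04] open 11.045845281601162 j [-39.59  30.43  18.88 105.33 -13.26  46.04  -9.99]
pos [534.75 204.66 159.76] az 3.945739690818175 deltas total [  43.25 -274.66   -9.76]
[[0.0009, 0.0024, 0.0277], [0.0142, -0.0003, -0.0004]],
[[0.0009, 0.0028, 0.0277], [0.0142, -0.0003, -0.0004]],
[[0.0009, 0.0032, 0.0276], [0.0142, -0.0003, -0.0004]],
[[0.0009, 0.0036, 0.0276], [0.0142, -0.0003, -0.0004]],
[[0.0009, 0.004, 0.0275], [0.0142, -0.0003, -0.0004]],
[[0.0009, 0.0044, 0.0275], [0.0142, -0.0003, -0.0004]],
[[0.001, 0.0048, 0.0274], [0.0142, -0.0003, -0.0004]],
[[0.001, 0.0052, 0.0273], [0.0142, -0.0003, -0.0004]],
[[0.001, 0.0056, 0.0272], [0.0142, -0.0003, -0.0004]],
[[0.001, 0.0059, 0.0272], [0.0142, -0.0003, -0.0004]],
```

View pics/w3.png

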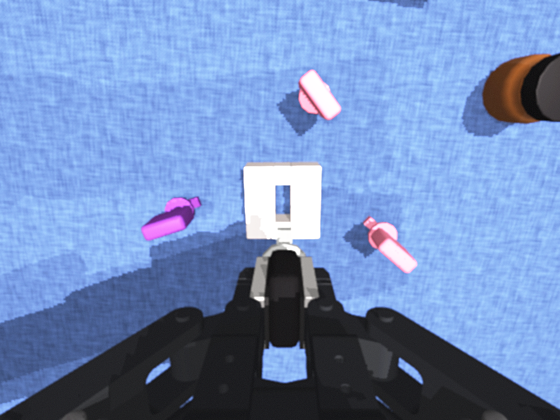

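The key is held upright at (285,295), and the empty rest is at (283,203). I'll move on to above the latch.

>>> step_arm:
  deltas:
    - [[0,0.0024,0.0275],[0.014,0,0]]
    - [[0,0.0028,0.0275],[0.014,0,0]]
    - [[0,0.0032,0.0275],[0.014,0,0]]
    - [[0,0.0036,0.0275],[0.014,0,0]]
    - [[0,0.004,0.0275],[0.014,0,0]]

```text
clock: 6.3
tool_pos: [554.2, 69.7, 155.9]
tool_rot: [-165.2, 89.7, 105.2]
force: [0.9, -0.3, -0.4]
opening: 11.2
```

>>> step_arm:
  deltas:
    - [[0,0.0044,0.0275],[0.014,0,0]]
    - [[0,0.0048,0.0275],[0.014,0,0]]
    - [[0,0.005,0.0275],[0.014,0,0]]
    - [[0,0.0055,0.022],[0.014,0,0]]
    - [[0,0.004,0.014],[0.014,0,0]]

```text
clock: 6.8
tool_pos: [573.3, -56.7, 151.5]
tool_rot: [-106.3, 89.5, 159.7]
force: [1.1, -0.5, -0.7]
opening: 11.2
```

>>> step_arm:
  deltas:
    - [[0,0,0],[0,0,0]]
    - [[0,0,0],[0,0,0]]
    - [[0,0,0],[0,0,0]]
    - [[0,0,0],[0,0,0]]
    - [[0,0,0],[0,0,0]]

```text
clock: 7.3
tool_pos: [572.4, -54.1, 150.0]
tool_rot: [-108.2, 89.3, 158.0]
force: [-0.0, 0.3, -0.9]
opening: 11.2
```

```bash
python3 -c "
from h import *
st()
c=camera_info('wrist');im=get_image('wrist');cv2.imwrite('pics/w4.png',im);np.savez('w4.npz',**c)
p=proj(c,[578,-70,48]);print(p)
"
```

```text
t 7.3 pos [572.36 -54.1  150.03] az -3.8230669545924894 rot [-108.15   89.32  158.02] F [-0.02  0.29 -0.92] T [ 0.05  0.05 -0.03] open 11.181409173152945 j [-14.91  32.34  21.53 104.66 -15.96  46.63  10.94]
[295.02 237.08]
```

View pics/w4.png

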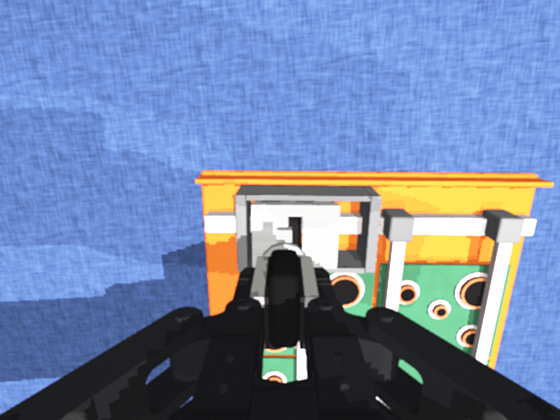

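The pocket is at (308,230) and the plate at (295,232). The slot's near end is visible at (296,218), but the key hides the rest. I'll back off 45 mm to see the whole slot.

>>> step_arm:
  deltas:
    - [[0,0,-0.013],[0,0,0]]
    - [[0,0,-0.013],[0,0,0]]
    - [[0,0,-0.013],[0,0,0]]
    - [[0,0,-0.006],[0,0,0]]
    - [[0,0,0],[0,0,0]]

```text
clock: 7.85
tool_pos: [575.7, -1.8, 150.3]
tool_rot: [-116.7, 89.3, 149.7]
force: [-0.8, -0.5, -0.6]
opening: 11.1
```

```bash
python3 -c "
from h import *
st()
c=camera_info('wrist');im=get_image('wrist');st();cv2.imwrite('pics/w5.png',im);np.savez('w5.npz',**c)
p=proj(c,[588,-70,48]);print(p)
x,y=int(p[0])-65,int(p[1])-50
print(x,y);cv2.imwrite('pics/w5c.png',cv2.resize(im[y:y+100,x:x+130],None,fx=6,fy=6,interpolation=cv2.INTER_CUBIC))
"
```

```text
t 7.85 pos [575.71  -1.79 150.26] az -3.5824284224331535 rot [-116.69   89.28  149.73] F [-0.84 -0.47 -0.6 ] T [-0.01 -0.07 -0.02] open 11.148609166859455 j [-19.81  32.33  21.22 104.54 -15.96  46.66   6.  ]
t 7.9 pos [575.66  -2.27 150.25] az -3.6065232097714337 rot [-116.01   89.28  150.38] F [-0.39  0.81 -1.96] T [ 0.05 -0.04 -0.04] open 11.184329359729483 j [-19.78  32.33  21.24 104.55 -15.96  46.67   6.02]
[307.3 300.7]
242 250
```

View pics/w5c.png

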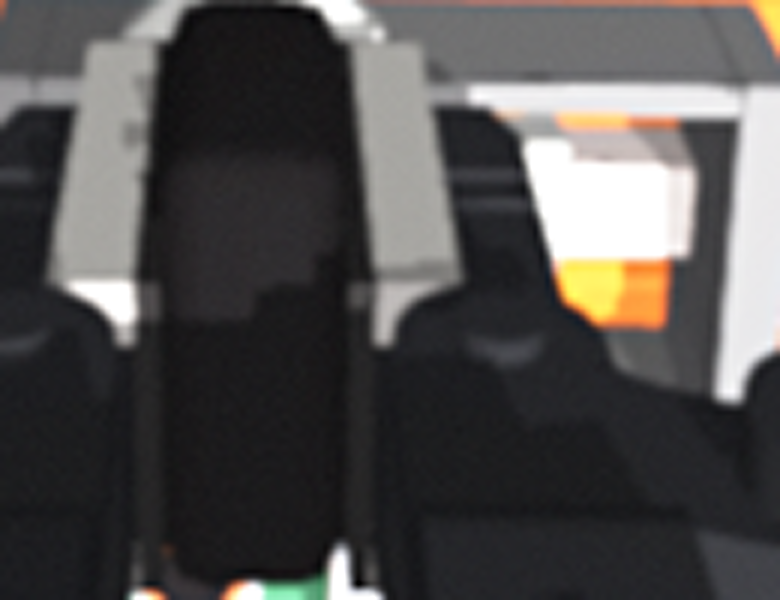

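View pics/w5.png

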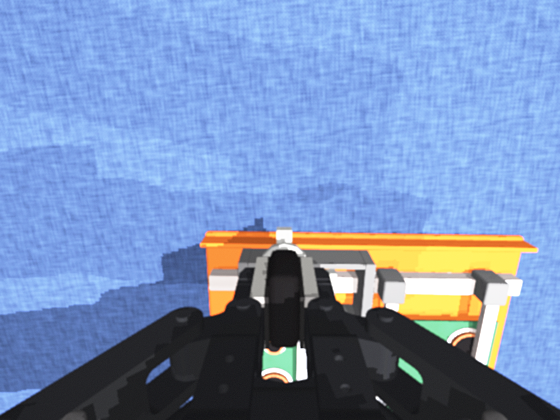

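I went the wrong way: the key now covers the whole latch. I need to go past it, toward -y.

>>> step_arm:
  deltas:
    - [[0,0,0.022],[0,0,0]]
    - [[0,0,0.022],[0,0,0]]
    - [[0,0,0.022],[0,0,0]]
    - [[0,0,0.022],[0,0,0]]
    - [[0,0,0.008],[0,0,0]]

```text
clock: 8.4
tool_pos: [569.5, -101.3, 149.7]
tool_rot: [-112.0, 89.3, 154.5]
force: [0.2, 0.5, -2.4]
opening: 11.3
```

>>> step_arm:
  deltas:
    - [[0,0,0],[0,0,0]]
    - [[0,0,0],[0,0,0]]
    - [[0,0,0],[0,0,0]]
    - [[0,0,0],[0,0,0]]
    - [[0,0,0],[0,0,0]]

```text
clock: 8.9
tool_pos: [569.7, -99.1, 149.5]
tool_rot: [-117.1, 89.3, 149.4]
force: [0.8, 0.6, -1.5]
opening: 11.2
```

```bash
python3 -c "
from h import *
st()
c=camera_info('wrist');im=get_image('wrist');cv2.imwrite('pics/w6.png',im);np.savez('w6.npz',**c)
p=proj(c,[588,-70,48]);print(p)
x,y=int(p[0])-65,int(p[1])-50
print(x,y);cv2.imwrite('pics/w6c.png',cv2.resize(im[y:y+100,x:x+130],None,fx=6,fy=6,interpolation=cv2.INTER_CUBIC))
"
```

```text
t 8.9 pos [569.66 -99.05 149.52] az -3.4331854615016795 rot [-117.15   89.26  149.42] F [ 0.76  0.6  -1.52] T [-0.02 -0.03 -0.03] open 11.15937757443796 j [-10.29  32.68  21.48 104.14 -16.11  46.87  15.91]
[310.22 174.76]
245 124
```

View pics/w6c.png

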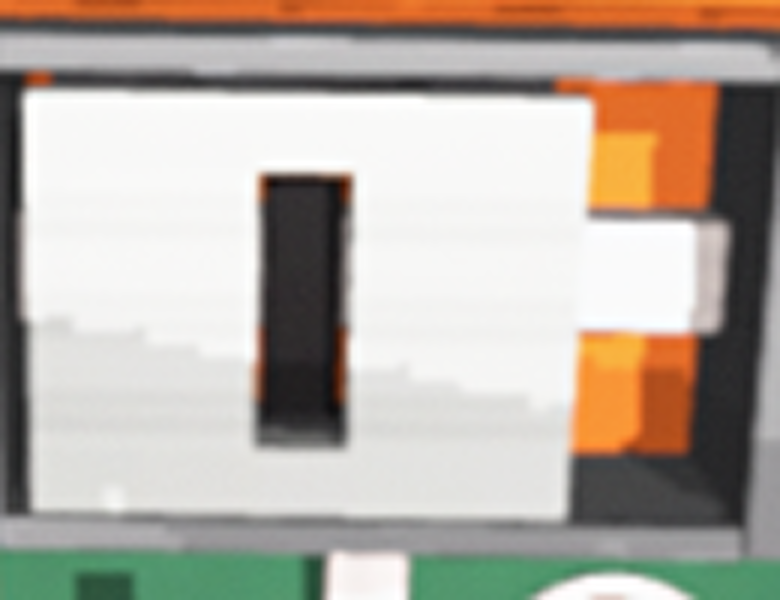

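View pics/w6.png

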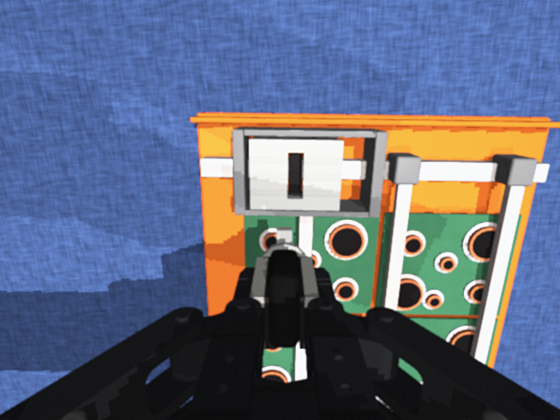

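The slot is fully visible, from (296,153) to (295,198), in a plate shifted to the left end of the pocket.

```bash
python3 -c "
from h import *
c=dict(np.load('w6.npz'))
g=lambda x,y:(245+x/6-.5,124+y/6-.5)
def quad(n,q,z=48):
    P=np.array([back(c,*g(*p),z) for p in q]); d=P[:2].mean(0)-P[2:].mean(0); e=P[[1,2]].mean(0)-P[[0,3]].mean(0)
    print(n,'c',P.mean(0),'len y',np.linalg.norm(d),'x',np.linalg.norm(e),'yaw',np.degrees(np.arctan2(-d[0],d[1])),np.degrees(np.arctan2(e[1],e[0])))
quad('slot',[(260,175),(352,175),(347,446),(256,446)])
quad('plate',[(22,90),(594,98),(570,522),(35,513)])
# frame far edge yaw
a=back(c,203,119,45);b=back(c,547,124,45);print(np.degrees(np.arctan2(*(b-a)[[1,0]])))
o=get_obs();t=o['tool_pos']
for n,dz in dict(headbot=-46,collar=-28,bartop=15).items(): print(n,proj(c,t+[0,0,dz]), proj(c,t+[0,13,dz]))
im=cv2.imread('pics/w6.png');cv2.imwrite('pics/w6k.png',cv2.resize(im[215:355,235:335],None,fx=4.2,fy=4.2,interpolation=cv2.INTER_CUBIC))
"
```

```text
slot c [577.77 -70.04  48.  ] len y 31.014080781595215 x 10.322296226047895 yaw -3.8616594280473455 -3.3476916728149413
plate c [577.91 -69.95  48.  ] len y 48.42522698975267 x 62.390026655039854 yaw -3.6408583329480186 -4.246262432099548
-4.25425857610788
headbot [285.17 248.45] [283.73 226.06]
collar [284.91 262.96] [283.3  238.57]
bartop [283.97 313.44] [281.81 282.5 ]
```

View pics/w6k.png

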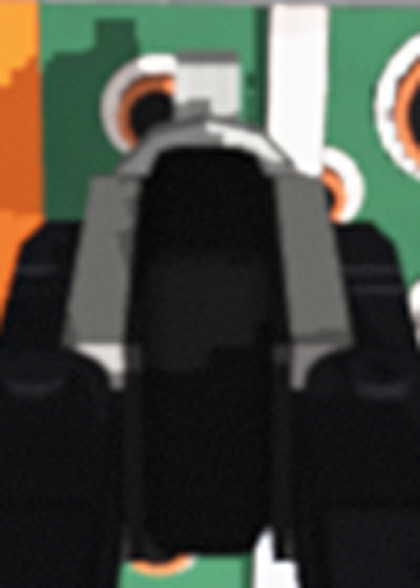

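Slot at (577.8,-70.0), yaw about -4°. The top camera gave (577.6,-69.7), so they agree. The sizes are right too (31 x 10.3, plate 62.4 x 48.4). I'll go above the slot.

```bash
python3 -c "
from h import *
plan([577.7,-70,110],-4.0,5)"
```

```text
pos [569.72 -98.95 149.53] az -3.426017422255152 deltas total [  7.98  28.95 -39.53]
[[0.0079, 0.0013, -0.0058], [0.002, -0.0012, 0.0023]],
[[0.0079, 0.0013, -0.0058], [0.002, -0.0012, 0.0023]],
[[0.0079, 0.0013, -0.0059], [0.002, -0.0012, 0.0023]],
[[0.0079, 0.0012, -0.0059], [0.002, -0.0012, 0.0023]],
[[0.0079, 0.0012, -0.0059], [0.002, -0.0012, 0.0023]],
```

>>> step_arm:
  deltas:
    - [[0.008,0.0013,-0.006],[0.002,-0.001,0.0023]]
    - [[0.008,0.0013,-0.006],[0.002,-0.001,0.0023]]
    - [[0.008,0.0013,-0.006],[0.002,-0.001,0.0023]]
    - [[0.008,0.0013,-0.006],[0.002,-0.001,0.0023]]
    - [[0.003,0.0008,-0.003],[0,0,0]]

```text
clock: 9.45
tool_pos: [577.6, -68.5, 111.2]
tool_rot: [-138.8, 89.8, 127.4]
force: [-0.8, -0.2, -1.3]
opening: 11.2
```

>>> step_arm:
  deltas:
    - [[0,0,0],[0,0,0]]
    - [[0,0,0],[0,0,0]]
    - [[0,0,0],[0,0,0]]
    - [[0,0,0],[0,0,0]]
    - [[0,0,0],[0,0,0]]

```text
clock: 9.95
tool_pos: [577.7, -68.6, 110.9]
tool_rot: [-129.3, 89.8, 136.8]
force: [-0.9, -0.2, -0.9]
opening: 11.0
```

```bash
python3 -c "
from h import *
st()
plan([577.7,-70,103],-4.0,5)"
```

```text
t 9.95 pos [577.73 -68.6  110.92] az -3.8339544422032468 rot [-129.34   89.84  136.83] F [-0.88 -0.23 -0.94] T [ 0.02 -0.04 -0.  ] open 11.028580857290736 j [-12.44  36.    20.16 105.02 -17.71  42.2   13.61]
pos [577.73 -68.6  110.92] az -3.8339544422032468 deltas total [-0.03 -1.4  -7.92]
[[0.0016, 0.0, 0.0003], [0.0006, -0.0004, 0.0004]],
[[0.0016, 0.0, 0.0003], [0.0006, -0.0004, 0.0004]],
[[0.0016, 0.0, 0.0003], [0.0006, -0.0004, 0.0004]],
[[0.0016, 0.0, 0.0003], [0.0006, -0.0004, 0.0004]],
[[0.0016, 0.0, 0.0003], [0.0006, -0.0004, 0.0004]],
```

>>> step_arm:
  deltas:
    - [[0.003,0,0.0005],[0.0005,-0.0005,0.0005]]
    - [[0.003,0,0.0005],[0.0005,-0.0005,0.0005]]
    - [[0.003,0,0.0005],[0.0005,-0.0005,0.0005]]
    - [[0.002,0,0],[0.0005,0,0]]
    - [[0,0,0],[0,0,0]]

```text
clock: 10.45
tool_pos: [577.6, -70.8, 99.2]
tool_rot: [-139.3, 90.0, 126.7]
force: [-0.0, 0.2, -1.1]
opening: 11.3
```

```bash
python3 -c "
from h import *
st()
plan([577.7,-70,98],-4.0,5)
c=camera_info('wrist');im=get_image('wrist')
x,y=210,170;cv2.imwrite('pics/w7c.png',cv2.resize(im[y:y+140,x:x+150],None,fx=4,fy=4,interpolation=cv2.INTER_CUBIC))
"
```

```text
t 10.45 pos [577.65 -70.76  99.22] az -4.003210202623201 rot [-139.31   90.    126.69] F [-0.    0.18 -1.08] T [ 0.01  0.04 -0.06] open 11.295994531830814 j [-12.    37.    19.78 105.32 -18.17  40.79  13.98]
pos [577.65 -70.76  99.22] az -4.003210202623201 deltas total [ 0.05  0.76 -1.22]
[[0.0002, -0.0, -0.0002], [-0.0, -0.0, 0.0]],
[[0.0002, -0.0, -0.0002], [-0.0, -0.0, 0.0]],
[[0.0002, -0.0, -0.0002], [-0.0, -0.0, 0.0]],
[[0.0002, -0.0, -0.0002], [-0.0, -0.0, 0.0]],
[[0.0002, -0.0, -0.0002], [-0.0, -0.0, 0.0]],
```

View pics/w7c.png

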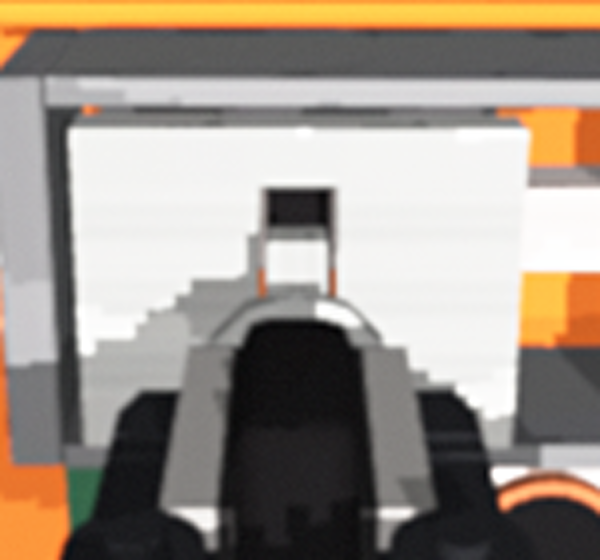

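The T-head (276–292 px across) sits centred over the slot (275–294). I'll lower it gently.

>>> step_arm:
  deltas:
    - [[0.001,0.0002,-0.0003],[0,0,0]]
    - [[0.001,0.0001,-0.0003],[0,0,0]]
    - [[0.001,0,-0.0002],[0,0,0]]
    - [[0.001,0,0],[0,0,0]]
    - [[0.0005,0,0],[0,0,0]]

```text
clock: 11.0
tool_pos: [578.4, -69.8, 94.7]
tool_rot: [102.9, 90.0, 8.9]
force: [-0.4, 0.6, -1.3]
opening: 11.4
```

```bash
python3 -c "
from h import *
st()"
```

```text
t 11.0 pos [578.4  -69.82  94.73] az -3.9938942989412105 rot [102.85  89.96   8.86] F [-0.37  0.57 -1.31] T [0.   0.01 0.06] open 11.3561405603752 j [-11.94  37.43  19.58 105.32 -18.36  40.32  14.04]
```

>>> step_arm:
  deltas:
    - [[0.0007,-0.0002,0],[0,0,0]]
    - [[0.0007,-0.0001,0],[0,0,0]]
    - [[0.0007,0,0],[0,0,0]]
    - [[0.0007,0,0],[0,0,0]]
    - [[0.0005,0,0],[0,0,0]]

```text
clock: 11.5
tool_pos: [578.1, -69.8, 91.2]
tool_rot: [103.0, 90.0, 9.0]
force: [-0.5, 0.0, -1.5]
opening: 11.2
```

```bash
python3 -c "
from h import *
st()"
```

```text
t 11.5 pos [578.09 -69.81  91.17] az -3.993603552876831 rot [102.99  89.96   8.99] F [-0.47  0.   -1.46] T [ 0.01 -0.06 -0.02] open 11.201135018761104 j [-11.83  37.72  19.43 105.43 -18.5   39.92  14.16]
```

The head is 3.5 mm into the slot with no contact force. I'll press on against the plunger.

>>> step_arm:
  deltas:
    - [[0.0015,0,0],[0,0,0]]
    - [[0.0015,0,0],[0,0,0]]
    - [[0.001,0,0],[0,0,0]]
    - [[0.001,0,0],[0,0,0]]
    - [[0.001,0,0],[0,0,0]]

```text
clock: 12.0
tool_pos: [578.2, -69.9, 85.1]
tool_rot: [111.3, 90.0, 17.3]
force: [-1.5, -0.7, 2.6]
opening: 11.0
```

```bash
python3 -c "
from h import *
st()"
```

```text
t 12.0 pos [578.18 -69.88  85.07] az -3.999406398063504 rot [111.32  89.95  17.32] F [-1.5  -0.7   2.55] T [0.07 0.28 0.02] open 11.023263862437867 j [-11.62  38.27  19.16 105.49 -18.75  39.29  14.36]
```

>>> step_arm:
  deltas:
    - [[0.0012,0,0],[0,0,0]]
    - [[0.0012,0,0],[0,0,0]]
    - [[0.0012,0,0],[0,0,0]]
    - [[0.001,0,0],[0,0,0]]
    - [[0.0008,0,0],[0,0,0]]

```text
clock: 12.5
tool_pos: [578.2, -69.9, 80.2]
tool_rot: [138.4, 89.9, 44.4]
force: [-1.4, 0.5, 5.6]
opening: 11.0
```

```bash
python3 -c "
from h import *
st()"
```

```text
t 12.5 pos [578.21 -69.88  80.22] az -4.007142661763061 rot [138.36  89.93  44.36] F [-1.43  0.48  5.56] T [0.09 0.48 0.06] open 11.014598995432706 j [-11.42  38.71  18.93 105.55 -18.97  38.8   14.54]
```

>>> step_arm:
  deltas:
    - [[0.001,-0.0003,0],[0,0,0]]
    - [[0.0008,-0.0001,0],[0,0,0]]
    - [[0.0005,0,0],[0,0,0]]
    - [[0.0003,0,0],[0,0,0]]
    - [[0,0,0],[0,0,0]]

```text
clock: 13.0
tool_pos: [578.2, -69.9, 78.6]
tool_rot: [135.6, 89.9, 41.6]
force: [-2.2, 0.7, 6.1]
opening: 11.1
```

```bash
python3 -c "
from h import *
st()"
```

```text
t 13.0 pos [578.19 -69.93  78.63] az -4.016063745113621 rot [135.64  89.89  41.62] F [-2.24  0.74  6.15] T [ 0.17  0.56 -0.04] open 11.145521699260925 j [-11.33  38.83  18.83 105.59 -19.07  38.59  14.63]
```

Plunger force matches (about 7 N) and the bar is about 32 mm above the plate, so the head can turn. I'll start the quarter turn.

>>> step_arm:
  deltas:
    - [[0.0005,-0.0005,0],[0.02,0,0]]
    - [[0.0004,-0.0003,0],[0.06,0,0]]
    - [[0.0003,0,0],[0.08,0,0]]
    - [[0.0003,0,0],[0.08,0,0]]
    - [[0.0003,0,0],[0.06,0,0]]

```text
clock: 13.5
tool_pos: [579.4, -70.1, 78.8]
tool_rot: [129.8, 89.6, 18.0]
force: [-3.1, 1.4, 6.2]
opening: 11.4
```

```bash
python3 -c "
from h import *
st()"
```

```text
t 13.5 pos [579.45 -70.13  78.79] az -21.813742595653896 rot [129.79  89.64  17.98] F [-3.05  1.38  6.23] T [0.2  0.72 0.02] open 11.412058120467632 j [-14.51  39.62  23.33 105.8  -23.83  39.09   0.88]
```

```bash
python3 -c "
from h import *
plan([577.7,-70,77.8],-56,6)"
```

```text
pos [579.45 -70.13  78.79] az -21.813742595653896 deltas total [-1.75  0.13 -0.99]
[[0.0002, -0.0003, 0.0001], [0.0994, -0.0009, -0.0006]],
[[0.0002, -0.0003, 0.0001], [0.0994, -0.0009, -0.0006]],
[[0.0002, -0.0003, 0.0001], [0.0994, -0.0009, -0.0006]],
[[0.0002, -0.0002, 0.0002], [0.0994, -0.0009, -0.0006]],
[[0.0002, -0.0002, 0.0002], [0.0994, -0.0009, -0.0006]],
[[0.0002, -0.0002, 0.0002], [0.0994, -0.0009, -0.0006]],
```

>>> step_arm:
  deltas:
    - [[0.0005,-0.0009,0.0004],[0.05,-0.002,-0.001]]
    - [[0.0004,-0.0005,0.0003],[0.08,-0.002,-0.001]]
    - [[0.0003,-0.0003,0.0003],[0.09,-0.001,-0.001]]
    - [[0.0003,-0.0002,0.0002],[0.09,-0.001,0]]
    - [[0.0003,-0.0001,0.0002],[0.08,-0.001,0]]

```text
clock: 14.0
tool_pos: [579.5, -70.1, 79.0]
tool_rot: [110.9, 89.7, -24.1]
force: [-1.3, 0.3, 6.5]
opening: 11.2
```

```bash
python3 -c "
from h import *
st()
plan([577.7,-70,77.8],-94.5,7)"
```

```text
t 14.0 pos [579.48 -70.11  78.95] az -45.02820260222322 rot [110.92  89.71 -24.11] F [-1.34  0.33  6.47] T [0.21 0.57 0.  ] open 11.242197836903278 j [-18.91  41.05  29.45 106.01 -29.67  40.45 -17.53]
pos [579.48 -70.11  78.95] az -45.02820260222322 deltas total [-1.78  0.11 -1.15]
[[0.0002, -0.0002, 0.0002], [0.1233, -0.0005, -0.0005]],
[[0.0002, -0.0002, 0.0002], [0.1233, -0.0005, -0.0005]],
[[0.0002, -0.0001, 0.0002], [0.1233, -0.0005, -0.0005]],
[[0.0002, -0.0001, 0.0002], [0.1233, -0.0005, -0.0005]],
[[0.0002, -0.0001, 0.0002], [0.1233, -0.0005, -0.0005]],
[[0.0002, -0.0001, 0.0002], [0.1233, -0.0005, -0.0005]],
[[0.0002, -0.0, 0.0003], [0.1233, -0.0005, -0.0005]],
```

>>> step_arm:
  deltas:
    - [[0.0005,-0.0003,0.0003],[0.07,-0.001,-0.001]]
    - [[0.0004,-0.0002,0.0003],[0.09,-0.001,-0.001]]
    - [[0.0004,-0.0001,0.0003],[0.09,-0.001,0]]
    - [[0.0004,0,0.0003],[0.09,-0.001,0]]
    - [[0.0004,0,0.0002],[0.08,-0.001,0]]

```text
clock: 14.5
tool_pos: [579.6, -70.1, 78.6]
tool_rot: [111.8, 89.8, -48.3]
force: [-1.9, 0.7, 6.8]
opening: 11.1
```

```bash
python3 -c "
from h import *
st()
plan([578.2,-70,77.8],-94,5)"
```

```text
t 14.5 pos [579.58 -70.05  78.57] az -70.04955335464406 rot [111.78  89.81 -48.27] F [-1.86  0.75  6.79] T [ 0.2   0.54 -0.02] open 11.05846161687143 j [-23.15  43.06  35.73 106.13 -35.97  42.48 -37.37]
pos [579.58 -70.05  78.57] az -70.04955335464406 deltas total [-1.38  0.05 -0.77]
[[0.0002, -0.0001, 0.0003], [0.0836, -0.0004, -0.0006]],
[[0.0002, -0.0001, 0.0003], [0.0836, -0.0004, -0.0006]],
[[0.0002, -0.0001, 0.0003], [0.0836, -0.0004, -0.0006]],
[[0.0002, -0.0, 0.0003], [0.0836, -0.0004, -0.0006]],
[[0.0002, -0.0, 0.0003], [0.0836, -0.0004, -0.0006]],
```

>>> step_arm:
  deltas:
    - [[0.0004,-0.0001,0.0003],[0.09,0,0]]
    - [[0.0004,0,0.0003],[0.09,0,0]]
    - [[0.0004,0,0.0003],[0.09,0,0]]
    - [[0.0004,0,0.0003],[0.08,0,0]]
    - [[0.0003,0,0.0002],[0.04,0,0]]

```text
clock: 15.0
tool_pos: [579.5, -70.1, 78.3]
tool_rot: [157.9, 89.7, -25.5]
force: [-1.3, 2.0, 8.0]
opening: 11.2
```

>>> step_arm:
  deltas:
    - [[0.0003,0,0.0001],[0.01,0,0]]
    - [[0.0003,0,0],[0,0,0]]
    - [[0.0003,0,0],[0,0,0]]
    - [[0.0002,0,0],[0,0,0]]
    - [[0.0002,0,0],[0,0,0]]

```text
clock: 15.5
tool_pos: [579.5, -70.1, 78.3]
tool_rot: [159.4, 89.7, -24.5]
force: [-3.5, 1.0, 6.3]
opening: 11.2
```

```bash
python3 -c "
from h import *
st()
plan([578.2,-70,77.8],-94,5)
c=camera_info('wrist');im=get_image('wrist');cv2.imwrite('pics/w8.png',im)"
```

```text
t 15.5 pos [579.52 -70.08  78.27] az -93.94420938870009 rot [159.4   89.71 -24.54] F [-3.46  0.97  6.33] T [0.13 0.57 0.02] open 11.200908307851618 j [-26.82  45.2   41.43 106.45 -41.89  44.5  -56.42]
pos [579.52 -70.08  78.27] az -93.94420938870009 deltas total [-1.32  0.08 -0.47]
[[0.0001, 0.0, 0.0003], [0.0002, -0.0009, -0.0003]],
[[0.0001, 0.0, 0.0003], [0.0002, -0.0009, -0.0003]],
[[0.0001, 0.0, 0.0003], [0.0002, -0.0009, -0.0003]],
[[0.0001, 0.0, 0.0003], [0.0002, -0.0009, -0.0003]],
[[0.0001, 0.0, 0.0003], [0.0002, -0.0009, -0.0003]],
```

View pics/w8.png

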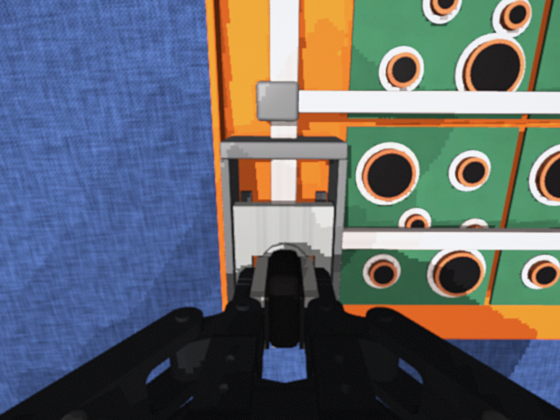

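The key has turned a quarter (tool azimuth -4 → -93.9°) with no resisting torque. The bar now lies along the frame's x. I'll ease sideways and let the spring lift it toward the seat (TCP about 83.7).

>>> step_arm:
  deltas:
    - [[-0.0003,0,0.0008],[0,-0.002,0]]
    - [[-0.0008,0,0.0004],[0,-0.002,0]]
    - [[-0.0008,0,0.0002],[0,-0.001,0]]
    - [[-0.0008,0,0.0002],[0,0,0]]
    - [[-0.0006,0,0],[0,0,0]]

```text
clock: 16.05
tool_pos: [579.5, -70.1, 82.4]
tool_rot: [139.9, 89.8, -44.0]
force: [-1.4, 0.4, 2.8]
opening: 11.2
```

```bash
python3 -c "
from h import *
st()"
```

```text
t 16.05 pos [579.5  -70.07  82.43] az -93.89316894868969 rot [139.87  89.8  -44.02] F [-1.36  0.39  2.8 ] T [0.12 0.28 0.01] open 11.202120578889854 j [-27.05  44.93  41.79 106.32 -41.49  45.02 -56.7 ]
```

>>> step_arm:
  deltas:
    - [[-0.0003,0,0.0003],[0,-0.001,0]]
    - [[-0.0003,0,0.0002],[0,-0.001,0]]
    - [[-0.0002,0,0],[0,0,0]]
    - [[0,0,0],[0,0,0]]
    - [[0,0,0],[0,0,0]]

```text
clock: 16.55
tool_pos: [579.5, -70.0, 83.3]
tool_rot: [123.0, 89.8, -60.9]
force: [-0.5, 0.6, 3.4]
opening: 11.0
```

```bash
python3 -c "
from h import *
st()"
```

```text
t 16.55 pos [579.54 -70.04  83.3 ] az -93.87891743159388 rot [122.99  89.81 -60.88] F [-0.55  0.64  3.39] T [0.06 0.12 0.05] open 11.025815024168544 j [-27.12  44.9   41.88 106.26 -41.38  45.18 -56.79]
```

>>> step_arm:
  deltas:
    - [[-0.0003,0,0],[0,0,0]]
    - [[-0.0003,0,0],[0,0,0]]
    - [[-0.0002,0,0],[0,0,0]]
    - [[0,0,0],[0,0,0]]
    - [[0,0,0],[0,0,0]]

```text
clock: 17.05
tool_pos: [579.5, -70.0, 83.7]
tool_rot: [119.4, 89.8, -64.5]
force: [0.1, 0.3, 2.4]
opening: 11.2
```

```bash
python3 -c "
from h import *
st()"
```

```text
t 17.05 pos [579.51 -70.    83.75] az -93.87820474503037 rot [119.38  89.8  -64.5 ] F [0.06 0.33 2.39] T [0.09 0.03 0.03] open 11.17246462740305 j [-27.16  44.87  41.93 106.26 -41.34  45.22 -56.83]
```

Seat height is reached with a light load, so I release.

>>> step_arm:
  deltas:
    - [[0,0,0],[0,0,0]]
    - [[0,0,0],[0,0,0]]
    - [[0,0,0],[0,0,0]]
    - [[0,0,0],[0,0,0]]
    - [[0,0,0],[0,0,0]]
  jaw: 0.04

```text
clock: 17.55
tool_pos: [578.7, -70.0, 83.1]
tool_rot: [92.1, 89.8, -91.8]
force: [0.1, -0.4, 0.2]
opening: 39.4
```

```bash
python3 -c "
from h import *
st()
im=get_image('wrist');cv2.imwrite('pics/w9.png',im)"
```

```text
t 17.55 pos [578.72 -69.96  83.07] az -93.88431829079964 rot [ 92.08  89.82 -91.8 ] F [ 0.06 -0.43  0.24] T [-0.03  0.01  0.03] open 39.4451525157504 j [-27.16  44.91  41.91 106.31 -41.34  45.21 -56.82]
```

View pics/w9.png

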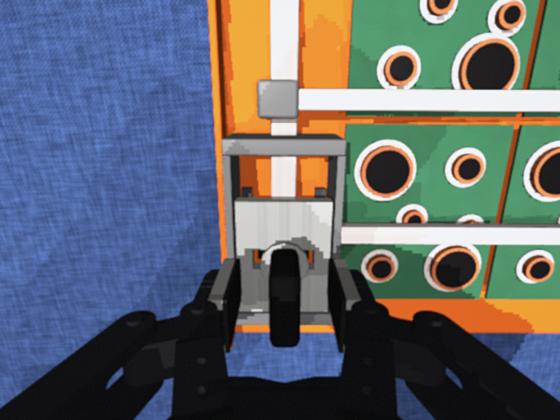

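Released: the bar at (284,295) stands upright along the frame's x, free of the fingers. I'll retreat straight up.

>>> step_arm:
  deltas:
    - [[-0.004,0,0],[0,0,0]]
    - [[-0.008,0,0],[0,0,0]]
    - [[-0.012,0,0],[0,0,0]]
    - [[-0.018,0,0],[0,0,0]]
    - [[-0.02,0,0],[0,0,0]]

```text
clock: 18.1
tool_pos: [577.3, -69.7, 147.5]
tool_rot: [43.1, 89.7, -140.8]
force: [-0.1, -1.0, 0.1]
opening: 39.9
```

>>> step_arm:
  deltas:
    - [[-0.025,0,0],[0,0,0]]
    - [[-0.02,0,0],[0,0,0]]
    - [[-0.01,0,0],[0,0,0]]
    - [[0,0,0],[0,0,0]]
    - [[0,0,0],[0,0,0]]

```text
clock: 18.6
tool_pos: [579.0, -70.2, 210.6]
tool_rot: [143.2, 89.8, -40.8]
force: [-0.8, -0.4, -0.4]
opening: 40.5
```

```bash
python3 -c "
from h import *
st()
c=camera_info('wrist');im=get_image('wrist');cv2.imwrite('pics/w10.png',im);np.savez('w10.npz',**c)
s=get_image('scene');cv2.imwrite('pics/s10.png',s)
S=camera_info('scene')
for z in (71,85,99): print(z,proj(c,[578,-70,z]),proj(S,[578,-70,z]))
cv2.imwrite('pics/s10c.png',cv2.resize(s[235:310,150:250],None,fx=6,fy=6,interpolation=cv2.INTER_CUBIC))
p=proj(c,[578,-70,90]).astype(int);x,y=p[0]-60,p[1]-45;print(x,y)
cv2.imwrite('pics/w10c.png',cv2.resize(im[y:y+90,x:x+120],None,fx=6,fy=6,interpolation=cv2.INTER_CUBIC))
"
```

```text
t 18.6 pos [578.96 -70.24 210.56] az -93.96940485908083 rot [143.18  89.77 -40.79] F [-0.84 -0.41 -0.41] T [-0.06  0.01  0.06] open 40.512245249797225 j [-33.28  35.44  50.97 102.83 -32.22  57.3  -63.4 ]
71 [282.57 203.79] [195.38 261.04]
85 [282.55 208.8 ] [194.74 254.11]
99 [282.53 214.36] [194.09 247.05]
222 165
```

View pics/w10c.png

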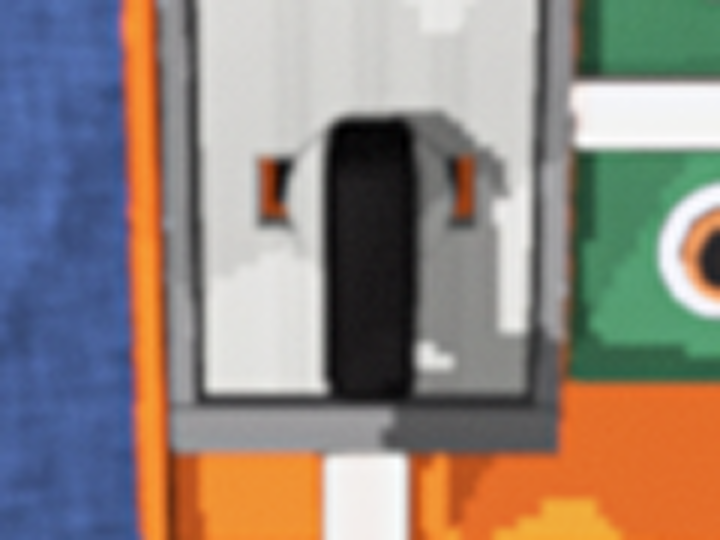

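View pics/s10c.png

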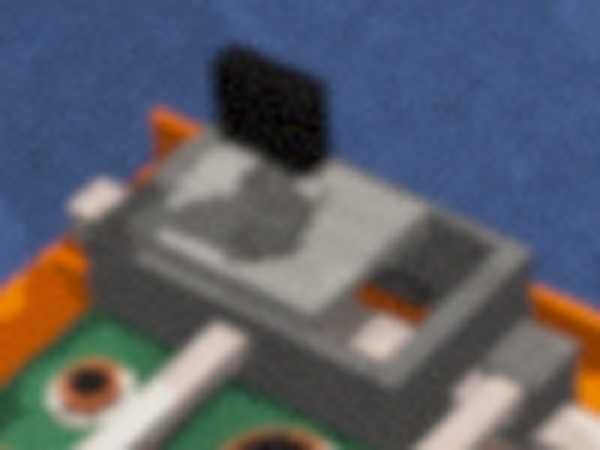

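View pics/s10.png

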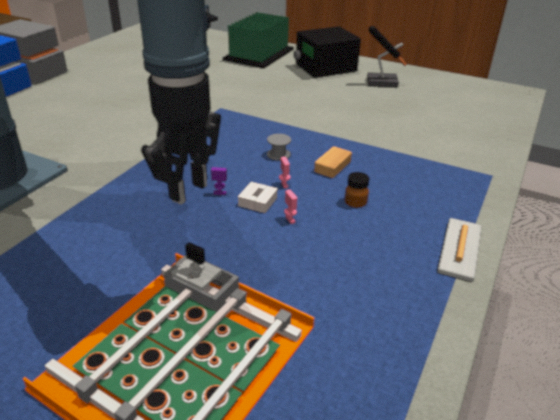

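The key stands upright in the plate with its bar along the frame's x. The scene view puts the bar at (195,253), and (194.7,254.1) is expected at seat height. The jar, spool, block and look-alikes are where they were, and the arm is clear. Handing in.

```bash
python3 -c "
from h import *
st(); print(hand_in())"
```

```text
t 18.7 pos [578.71 -70.34 210.02] az -93.98053907149956 rot [130.27  89.79 -53.71] F [ 0.69 -0.4  -0.03] T [0.02 0.02 0.01] open 39.97370319225954 j [-33.26  35.49  50.95 102.84 -32.22  57.29 -63.4 ]
the job is handed in; nothing more can be done
None
```

I locked the hold-down bar and handed the job in at 18.7 s. I took the T-key from its rest, lowered it into the slot at (578, -70) and pressed against the plunger to about 32 mm above the plate. I then turned it 90°, let it spring up to seat height and released it.

- **Forces:** the highest reading between moves was about 8 N upward, with about 3.5 N sideways and almost no turning torque. I read forces only at the end of each move, so short peaks in between would not show.
- **Locked position:** after release the key stood upright with its bar along the frame's x. In the scene view it lay about 1 pixel (roughly 2 mm) from where seat height predicts. This agrees with the upward force dropping off at about 83.7 mm tool height.
- **Other objects:** the jar, spool, block and look-alikes appear unmoved, and the gripper was clear, about 125 mm above the bar.
- **Small disagreements:** with the key in the slot, the tool stood about 1.5 mm to the +x side of the slot centre I had measured. My first attempt to get a clear view of the slot went the wrong way and cost about a second.

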